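Close the chip compartment, then hold the sprung lid just under its balance point

TASK

Slide the flat cover of the storage box fully shut over the open chip compartment, so that nothing can fall in. Then take the sprung lid by the tab at its front, raise it until it is some ten degrees past its balance point (which is 46 degrees open) without letting the spring throw it wide open, bring it back to about ten degrees below the balance point and finish there, still holding it in the fingers so that I can look under it. Leave the other things on the bench where they are.

Things in the scene. Friction and masses are not known exactly. Their poses are not given: they have to be found in the camera images.
- storage_box: Aluminium box fixed to the bench, 200 mm deep (x), 210 mm wide (y), 55 mm high; origin: centre of its underside, x away from the robot, y left, z up; yaw within +-11 degrees. Left part (y -15 to +105 mm): a bay under the grey sprung lid. Right part (y -105 to -15 mm): front half an open compartment with a tray of chips, rear half a deck on which the steel cover is parked.
- cover (a joint): Slide of the flat steel cover (95 mm along x, 80 mm wide, 4 mm thick, lying on the 55 mm high rim), in metres: 0 = parked at the rear, compartment open; grows as it slides towards the robot (box -x); 0.090 = fully shut, at its stop. Starts between 0 and 0.025. Needs 1 to 2 N, stays where it is left.
- cover_grip (a point): Centre of the black grip rib on the middle of the cover, 70 mm above the bench: rib 40 mm long along the box's x, 10 mm wide along its y, its top at 81 mm. Pinch it across the box's y from above. Moves with the cover.
- lid (a joint): Hinge of the sprung lid, in radians: 0 = shut (level, at the start), grows as its front edge rises, 1.35 = wide open at its stop. A spring in the hinge nearly carries it: below the balance point at 0.80 rad it falls shut, above it the spring throws it open; it does not stay by itself. 3 N at the tab moves it. Only the hinge and the robot's fingers may carry it.
- lid_tab (a point): Centre of the round boss on the tab at the lid's front: disc 20 mm in diameter, axis along the box's y, 18 mm between its flat faces, on a neck 10 mm wide; 37 mm in front of the lid's edge, 243 mm from the hinge axis, 61 mm above the bench while shut, free space below. Pinched from above across its flat faces it turns between the fingers as the lid swings.
- lid_hinge (a point): Point on the lid's hinge axis (along the box's y), mid-width of the lid: box x = +103, y = +45, z = 61 mm. The lid is a grey plate 203 mm from back to front, 118 mm wide, 10 mm thick.
- vial: Bystander: white vial with black cap, 31 mm across, 62 mm tall, standing near the front right of the box; origin at its underside.
- weight: Bystander: small pale knobbed calibration weight, 25 mm across, 30 mm tall, left behind the box; origin at its underside.
- tape: Bystander: roll of tape 61 mm across, 12 mm tall, on the bench's front edge left of the box; origin at its underside.
- spool: Bystander: wire spool 51 mm across, 25 mm tall, on the bench's front edge left of the box; origin at its underside.
- tweezers: Bystander: black tweezers 119 mm long lying at the left; origin at the underside.

How it is judged:
On the way, in this order (a step that is already met when the one before it is completed fails the run):
1. the cover is fully shut over the compartment, the lid still shut (value of joint cover above 0.085 m and value of joint lid below 0.1 rad), for 0.2 s.
2. the lid is raised past its balance point, in the fingers (value of joint lid above 0.86 rad and contact force between the fingers and lid above 0.15 N), for 0.2 s.
At the end, for the whole second after the job is handed in: The cover is shut to within 5 mm of its stop, and the lid stands still between 0.52 and 0.75 rad (3 to 16 degrees below its balance point at 0.80 rad), held by the fingers (value of joint cover above 0.085 m and value of joint lid between 0.52 and 0.75 rad and velocity of joint lid between -0.05 and 0.05 rad/s and contact force between the fingers and lid above 0.15 N); the arm keeps its last pose, push and grip.
It fails at once if the lid was thrown wide open (value of joint lid above 1.2 rad).
It fails at once if a bystander was shoved away (distance of any of vial, weight, tape, spool, tweezers from where it was at the start of the episode above 0.03 m).
It also fails if it takes over 51 s, if anything falls off the work surface, if the arm or the gripper's body presses on something with over 40 N, if the wrist force passes 120 N, or if a joint passes its speed limit or range.

ROBOT

A 6-joint arm with a two-finger parallel gripper is mounted at the origin on a cart in front of the work surface, level with it; the furniture and walls round the work are solid. World frame = base frame: x ahead of the robot, y to its left, z up, the work surface at z = 0. Lengths are in m, angles in rad, forces in N, time in s.
With the tool pointing down it reaches from about 0.325 to 0.85 m from the base axis. Payload 4.4 kg.
Tool frame: the origin (TCP) lies on the mounting face of the last link; the fingertips stand 199 mm ahead of it and the grasp point (between the pads) lies 180 mm ahead of it (finger_overhang is the distance from the TCP to the fingertips, in m); y points along the fingers, x is the direction in which the jaws open and shut, and the axes are right-handed (so a half turn about y gives the same grasp; the last joint's range is limited). The gripper opens to 94 mm and grips with 3 to 60 N. Pads are 16 mm wide; open, the fingers measure 119 mm over their backs; the gripper's body (75 mm by 177 mm) begins 78 mm behind the grasp point.
Start: joints at [1.131, 0.207, 1.542, -0, 1.393, -0.15], TCP at [0.164, 0.551, 0.405] pointing down, gripper open.
Joint ranges: [-2.73, 2.73], [-0.86, 2.22], [0.23, 2.46], [-1.11, 4.25], [0.08, 2.63], [-2.82, 2.82]. Speed limits (rad/s): [2.79, 2.79, 3.14, 3.14, 3.14, 3.14].

INTERFACE

Orientations are given as a rotation vector (axis times angle).
In Python, from workcell import observe, capture, hand_in, silhouettes, finger_overhang gives the robot as it stands. The module is installed in compiled form; this text tells all that it offers.
- The arm moves only by the tool servo_tool, never from a script. Its argument "series" is a list of rows, each a list of 4 numbers: the shift along the tool's x, y, z in mm, then the turn about the tool's y in rad. A call has 1 to 12 rows; each row shifts and turns the commanded pose from where the row before left it, along the tool's axes as they then stand; what a row does not reach is not made up. A row lasts 1/12 s, in which the tool goes at most 41.7 mm and 7.16 degrees, less where a joint would pass 70% of its speed; a pose out of reach is approached as far as the arm can. A call with a gripper value outside its range is refused whole. "hand" is the finger opening in mm, from 0 to 94, set as the call begins (left out, the last holds). The fingers move at their own pace and stop on an object; "squeeze" is the grip in N (left out, the last holds). Time passes only in rows, so rows that do not move let the fingers close. It gives the time, the measured TCP pose, the force and the opening at its end, in the units of the state.
- observe(): the state, without advancing time (a new reading comes with each control period).
- capture(name): name is "scene" or "side" or "wrist"; returns a dict with "image" (420x560x3 uint8, red, green, blue), "mtx" (3x3 intrinsics, pixels), "extrinsics" (4x4, takes a point from camera to world coordinates). Camera axes: x right, y up, looking along -z (the intrinsics and any distortion apply to the point x, -y, -z); pixel columns grow to the right and rows downward; lengths in m; the calibration is good to about 2 mm. A picture is of the moment at which its call begins. There is no depth.
- hand_in(): hands the job in, once; it reports no verdict.
Trained networks look in a picture, given as the dict that the camera call returned (one of the last four; its "shot" number tells which), for a name from the list of things; names that differ only in an ending like _2 or _b are one class to them, and where a whole thing is asked for, a point or a joint stands for the part that bears it (a point fixed in the world has none). Each returns a list of dicts, best first, with "p" (0 to 1); they miss things now and then, are a little off and sometimes report something else, mostly with a low value. They report only what shows in the picture. A call takes as long as a camera call.
- silhouettes(picture, label): "mask" (420x560 bool, what is visible of it) and "at" ([row, column] in pixels, amid what is visible of it).
The state is a dict: "time": time; "q": joint angles; "joint_vel": joint speeds; "joint_efforts": joint torques, N m; "position": TCP position; "orientation": TCP orientation; "wrist_force": force on the tool from outside, world axes, zero at the start; "wrist_torque": the same for the moment, N m; "width": finger opening in m.
Only numpy, scipy, OpenCV 4.12 (cv2) and the standard library are available. Lean on these libraries where they do the work, as an engineer would, in place of code of your own. Each camera call takes 0.05 s, during which the arm holds its last target.

## Working session

There is one attempt and no reset: what is moved stays moved. The work goes in short steps, Python scripts to look and compute and a tool call to move; the robot and the scene stay as the last step left them, time stands still between calls to the robot, and variables do not carry over. Pictures are saved under pics/ and viewed, and the job is handed in when it is done.

Besides the shell and the picture viewer there is one more tool, called after "Call:" in YAML: its name, and indented under it one key for each argument. servo_tool: Moves the arm, as the interface text tells. Its arguments: {"type":"object","properties":{"series":{"type":"array","items":{"type":"array","items":{"type":"number"}}},"hand":{"type":"number"},"squeeze":{"type":"number"}},"required":["series"]}

```bash
mkdir -p pics
cat > h.py <<'E'
import numpy as np, cv2
from workcell import observe, capture, hand_in, silhouettes, finger_overhang
from scipy.spatial.transform import Rotation as R
def save(p,n): cv2.imwrite('pics/'+n+'.png',cv2.cvtColor(p['image'],cv2.COLOR_RGB2BGR))
def px2plane(p,row,col,z):
    K=np.array(p['mtx']);E=np.array(p['extrinsics'])
    d=np.linalg.inv(K)@[col,row,1.]; d=np.array([d[0],-d[1],-d[2]])
    d=E[:3,:3]@d;o=E[:3,3];return o+d*(z-o[2])/d[2]
def w2px(p,X):
    K=np.array(p['mtx']);E=np.array(p['extrinsics'])
    c=E[:3,:3].T@(np.array(X)-E[:3,3]);c=np.array([c[0],-c[1],-c[2]]);u=K@c;return u[1]/u[2],u[0]/u[2]
E
python3 - <<'E'
from h import *
s=observe()
for k,v in s.items(): print(k,np.round(v,4))
print(R.from_rotvec(s['orientation']).as_matrix().round(3))
for n in ['scene','side','wrist']:
    p=capture(n);save(p,n+'0');print(n,p.keys(),np.array(p['extrinsics']).round(3).tolist(),np.array(p['mtx']).round(1).tolist())
    for l,z in [('storage_box',.055),('cover',.057),('cover_grip',.075),('lid',.066),('lid_tab',.061),('vial',.031)]:
        for r in silhouettes(p,l)[:2]:
            m=r['mask'];print(l,round(r['p'],2),r['at'],m.sum(),px2plane(p,*r['at'],z).round(4))
E
```

```text
time 0.0
q [ 1.1305  0.2074  1.5429 -0.      1.3935 -0.1505]
joint_vel [-0.0012  0.0003  0.0004 -0.0026 -0.0005 -0.0013]
joint_efforts [-1.50000e-03 -3.70879e+01 -2.81413e+01  6.96000e-02  3.61000e-02
 -1.00000e-04]
position [0.1642 0.5507 0.4035]
orientation [-1.3336 -0.9917  0.9949]
wrist_force [0.8353 0.0296 0.6819]
wrist_torque [-0.0089 -0.0153  0.0304]
width 0.094
[[ 0.286 -0.001 -0.958]
 [ 0.958 -0.002  0.286]
 [-0.002 -1.     0.   ]]
scene dict_keys(['image', 'mtx', 'extrinsics', 'shot']) [[0.698, 0.51, -0.503, -0.169], [-0.716, 0.51, -0.476, -0.627], [0.014, 0.693, 0.721, 1.16], [0.0, 0.0, 0.0, 1.0]] [[519.7, 0.0, 285.0], [0.0, 519.7, 210.6], [0.0, 0.0, 1.0]]
storage_box 0.87 [253.6, 343.9] 5639 [ 0.5993 -0.1249  0.055 ]
cover_grip 0.74 [252.7, 368.3] 801 [ 0.6343 -0.1786  0.075 ]
lid 0.77 [239.6, 332.7] 2628 [ 0.6082 -0.0758  0.066 ]
lid_tab 0.84 [241.3, 330.0] 2521 [ 0.6017 -0.072   0.061 ]
lid_tab 0.52 [251.2, 369.3] 787 [ 0.6508 -0.1715  0.061 ]
vial 0.52 [231.1, 206.5] 220 [0.3992 0.2221 0.031 ]
vial 0.5 [300.6, 335.4] 255 [ 0.4799 -0.1987  0.031 ]
side dict_keys(['image', 'mtx', 'extrinsics', 'shot']) [[-0.944, 0.184, -0.275, 0.319], [-0.331, -0.521, 0.787, 0.884], [0.002, 0.834, 0.552, 0.617], [0.0, 0.0, 0.0, 1.0]] [[435.5, 0.0, 280.8], [0.0, 435.5, 215.7], [0.0, 0.0, 1.0]]
storage_box 0.62 [183.0, 305.9] 3858 [ 0.5885 -0.0855  0.055 ]
cover 0.75 [164.1, 293.0] 399 [ 0.6533 -0.1748  0.057 ]
cover_grip 0.83 [164.2, 294.2] 405 [ 0.6393 -0.1413  0.075 ]
cover_grip 0.42 [181.8, 305.9] 1748 [ 0.5807 -0.057   0.075 ]
lid_tab 0.7 [183.7, 302.2] 1843 [ 0.5937 -0.0684  0.061 ]
vial 0.64 [179.7, 354.9] 214 [ 0.4768 -0.1906  0.031 ]
wrist dict_keys(['image', 'mtx', 'extrinsics', 'shot']) [[0.286, -0.933, -0.22, 0.1], [0.958, 0.278, 0.065, 0.57], [0.0, -0.23, 0.973, 0.386], [0.0, 0.0, 0.0, 1.0]] [[325.1, 0.0, 280.3], [0.0, 325.1, 210.5], [0.0, 0.0, 1.0]]
```

View pics.

View pics/scene0.png

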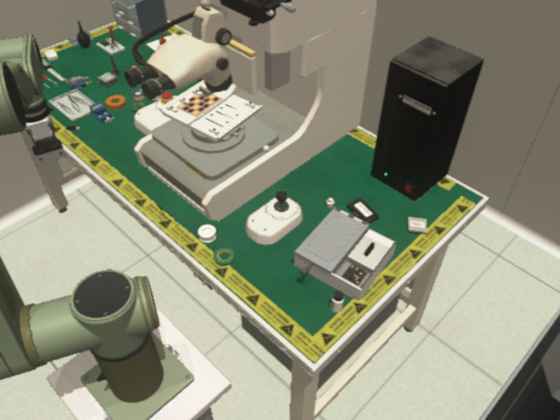

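View pics/side0.png

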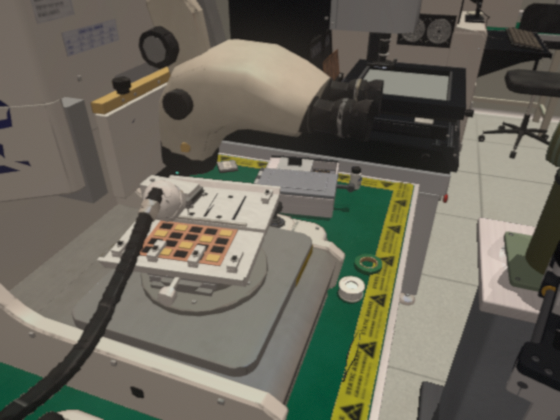

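Run:
```python
import cv2
a=cv2.imread('pics/scene0.png')[190:320,260:420];cv2.imwrite('pics/sc_crop.png',cv2.resize(a,None,fx=5,fy=4.6154,interpolation=cv2.INTER_CUBIC)[:600])
a=cv2.imread('pics/side0.png')[140:230,230:380];cv2.imwrite('pics/sd_crop.png',cv2.resize(a,None,fx=5,fy=5,interpolation=cv2.INTER_CUBIC))
```

```text
(no output)
```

View pics/sc_crop.png

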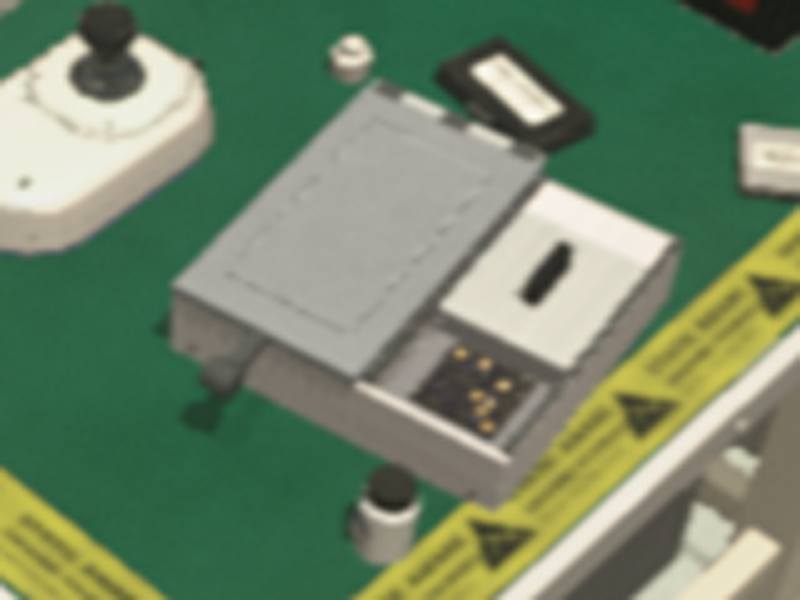

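View pics/sd_crop.png

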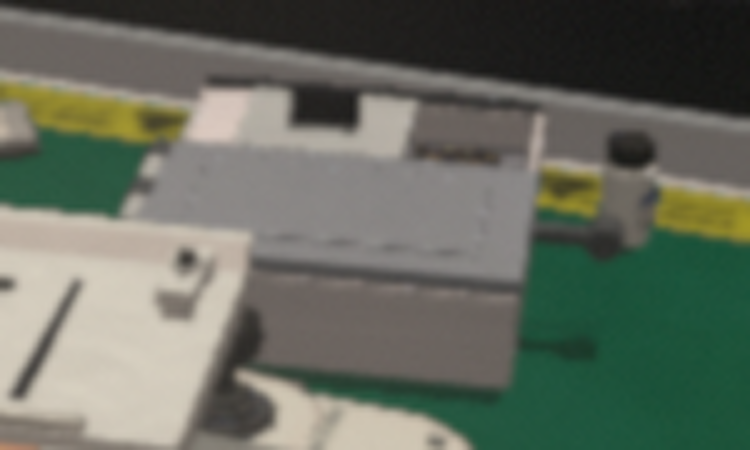

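View pics/wrist0.png

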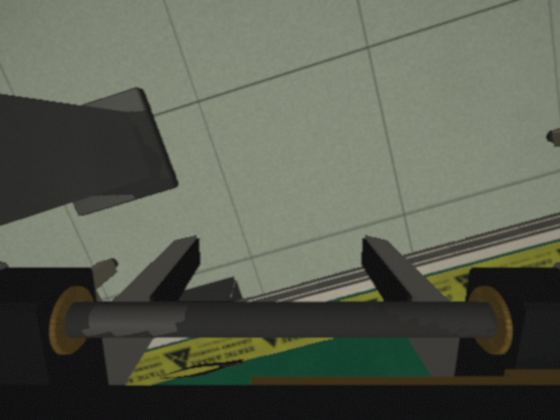

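```bash
cat > fit.py <<'E'
from h import *
from scipy.optimize import least_squares
sc=capture('scene');sd=capture('side')
S=[((175,285),(-100,104,66)),((357,376),(-100,-14,66)),((545,158),(103,-14,66)),((375,82),(103,104,66)),((508,465),(-100,-105,55)),((680,240),(100,-105,55)),((175,347),(-100,105,0)),((222,375),(-140,45,61))]
D=[((532,265),(-100,104,66)),((510,387),(-100,105,0)),((605,243),(-140,45,61)),((543,115),(-100,-105,55)),((207,82),(100,-105,55))]
obs=[(sc,260+u/5,190+v/4.6154,X) for (u,v),X in S]+[(sd,230+u/5,140+v/5,X) for (u,v),X in D]
def f(t):
    r=[]
    for p,u,v,X in obs:
        X=np.array(X)/1e3;c,s=np.cos(t[2]),np.sin(t[2])
        row,col=w2px(p,(t[0]+c*X[0]-s*X[1],t[1]+s*X[0]+c*X[1],X[2]));r+=[col-u,row-v]
    return np.array(r)
o=least_squares(f,[.6,-.12,0],loss='soft_l1')
print(o.x,np.degrees(o.x[2]));print(f(o.x).reshape(-1,2).round(1).tolist())
np.save('box.npy',o.x);t=o.x;c,s=np.cos(t[2]),np.sin(t[2])
W=lambda x,y:(t[0]+c*x-s*y,t[1]+s*x+c*y)
print('tab',W(-.14,.045))
for p,(u,v) in ((sc,(260+547/5,190+273/4.6154)),(sd,(230+325/5,140+90/5))):
    g=px2plane(p,v,u,.081);d=g[:2]-t[:2];print('rib',g,'box',c*d[0]+s*d[1],-s*d[0]+c*d[1])
print(px2plane(sc,190+500/4.6154,260+388/5,.03))
E
python3 fit.py
```

```text
[ 0.61781435 -0.11668949  0.15975895] 9.153513732750032
[[-0.5, -0.3], [0.2, 0.4], [-0.1, 1.2], [-1.5, 0.2], [-0.2, 0.2], [0.6, 0.8], [-1.4, 1.1], [-0.0, 1.1], [-3.3, 2.2], [-0.7, 0.3], [-0.7, -1.9], [-0.1, -1.2], [-1.1, -0.1]]
tab (np.float64(0.47243854762487153), np.float64(-0.09453377225059666))
rib [ 0.64176953 -0.17559689  0.081     ] box 0.014279120425534364 -0.06196803911851954
rib [ 0.6453377 -0.1668815  0.081    ] box 0.01918830119653646 -0.05393126020530976
[ 0.48986589 -0.19781461  0.03      ]
```

Run:
```python
from h import *
sc=capture('scene');sd=capture('side')
def ray(p,row,col):
    a=px2plane(p,row,col,0);o=np.array(p['extrinsics'])[:3,3];d=a-o;return o,d/np.linalg.norm(d)
def tri(a,b):
    o1,d1=ray(sc,*a);o2,d2=ray(sd,*b)
    st=np.linalg.lstsq(np.c_[d1,-d2],o2-o1,rcond=None)[0];x,y=o1+st[0]*d1,o2+st[1]*d2;return (x+y)/2,np.linalg.norm(x-y)
print(tri((75,140),(120,372)),tri((55,132),(90,385)),tri((95,150),(120,372)))
for z in (0,.1): print([px2plane(sc,r,c,z).round(2).tolist() for r,c in [(210,210),(155,140),(235,255)]])
b=np.load('box.npy');s=observe()
c,sn=np.cos(b[2]),np.sin(b[2])
tgt=np.array([b[0]+c*.016+sn*.06,b[1]+sn*.016-c*.06,.30]);print(tgt)
print(R.from_rotvec(s['orientation']).as_matrix().T@(tgt-s['position'])*1e3)
```

```text
(array([0.38849713, 0.41971346, 0.44903548]), np.float64(0.030420463853354444)) (array([0.38242096, 0.43691269, 0.49291343]), np.float64(0.04408139887283332)) (array([0.38609363, 0.37023851, 0.4243313 ]), np.float64(0.009975779597428265))
[[0.48, 0.31, 0.0], [0.48, 0.68, 0.0], [0.51, 0.13, 0.0]]
[[0.42, 0.22, 0.1], [0.42, 0.56, 0.1], [0.45, 0.07, 0.1]]
[ 0.64315541 -0.17338015  0.3       ]
[-557.35682166  104.64853036 -665.86252995]
```

Call:
servo_tool:
  series:
    - [-24,0,-7,0]
    - [-24,0,-7,0]
    - [-24,0,-7,0]
    - [-24,0,-7,0]
    - [-24,0,-7,0]
    - [-24,0,-7,0]
    - [-24,0,-7,0]
    - [-24,0,-7,0]
    - [-13,0,-22,0]
    - [-13,0,-22,0]
    - [-13,0,-22,0]
    - [-13,0,-22,0]

```text
time: 2.25
position: [0.233, 0.275, 0.405]
orientation: [-1.332, -0.995, 0.993]
wrist_force: [-0.2, 0.0, 0.1]
width: 0.0942
```

Call:
servo_tool:
  series:
    - [-16,0,-19,0]
    - [-16,0,-19,0]
    - [-16,0,-19,0]
    - [-16,0,-19,0]
    - [-16,0,-19,0]
    - [-20,0,-16,0]
    - [-20,0,-16,0]
    - [-20,0,-16,0]
    - [-20,0,-16,0]
    - [-20,0,-16,0]
    - [-20,0,-16,0]

```text
time: 3.17
position: [0.3587, 0.0285, 0.4049]
orientation: [-1.333, -0.994, 0.992]
wrist_force: [0.9, -0.4, -0.8]
width: 0.0942
```

```bash
cat > to.py <<'E'
import sys
from h import *
b=np.load('box.npy');s=observe();c,sn=np.cos(b[2]),np.sin(b[2])
x,y,z=map(float,sys.argv[1:4])
M=R.from_rotvec(s['orientation']).as_matrix()
tgt=np.array([b[0]+c*x-sn*y,b[1]+sn*x+c*y,z])
yaw=np.arctan2(-M[0,0],M[1,0])
d=s['position']-np.array([b[0],b[1],0])
print('tgt',tgt.round(4),'tool d mm',(M.T@(tgt-s['position'])*1e3).round(1),'turn',round(yaw-b[2],4),'t',s['time'],'boxpos',(c*d[0]+sn*d[1]).round(4),(-sn*d[0]+c*d[1]).round(4),'q',np.round(s['q'],2))
E
python3 to.py .016 -.06 .33
```

```text
tgt [ 0.6432 -0.1734  0.33  ] tool d mm [-112.1   75.2 -330.3] turn -0.4498 t 3.1667 boxpos -0.2327 0.1846 q [-0.16 -0.29  2.02  0.    1.41 -1.44]
```

Call:
servo_tool:
  series:
    - [0,0,0,-0.1125]
    - [0,0,0,-0.1125]
    - [0,0,0,-0.1125]
    - [0,0,0,-0.1125]
    - [-27,0,-27,0]
    - [-27,0,-27,0]
    - [-27,0,-27,0]
    - [-27,0,-27,0]
    - [-27,0,-27,0]
    - [-27,0,-27,0]
    - [-27,0,-27,0]
    - [-27,0,-27,0]

```text
time: 4.17
position: [0.6075, -0.1502, 0.4044]
orientation: [-1.129, -1.326, 1.326]
wrist_force: [0.8, 0.2, 0.1]
width: 0.094
```

```bash
python3 to.py .016 -.06 .33
python3 - <<'E'
from h import *
p=capture('wrist');save(p,'wrist1')
for l,z in [('cover_grip',.07),('lid',.066),('cover',.059)]:
    for r in silhouettes(p,l)[:2]: print(l,r['p'],r['at'],r['mask'].sum(),px2plane(p,*r['at'],z))
E
```

```text
tgt [ 0.6432 -0.1734  0.33  ] tool d mm [-28.5  74.4 -31.5] turn 0.0002 t 4.1667 boxpos -0.0155 -0.0315 q [-0.38  0.31  1.41  0.    1.42 -2.11]
lid 0.86 [189.0, 356.9] 20667 [ 0.58214135 -0.0769184   0.066     ]
cover 0.6 [229.7, 257.0] 6604 [ 0.64180237 -0.16910736  0.059     ]
cover 0.4 [185.3, 354.9] 20466 [ 0.57964247 -0.07788856  0.059     ]
```

View pics/wrist1.png

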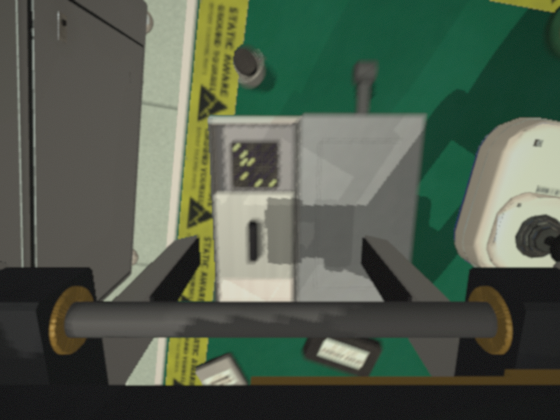

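Run:
```python
from h import *
p=capture('wrist');b=np.load('box.npy');c,s=np.cos(b[2]),np.sin(b[2])
def B(r,cc,z):
    d=px2plane(p,r,cc,z)[:2]-b[:2];return np.round([c*d[0]+s*d[1],-s*d[0]+c*d[1]],4)
print('rib',B(241,253,.081),'ends',B(221,253,.081),B(262,253,.081),'tab',B(72,367,.068),'LF',B(114,426,.066),'RF',B(114,302,.066),'boxFR',B(118,210,.055))
```

```text
rib [ 0.0184 -0.0566] ends [-0.0019 -0.0562] [ 0.0403 -0.0571] tab [-0.1386  0.0491] LF [-0.102   0.1074] RF [-0.102  -0.0093] boxFR [-0.099  -0.0983]
```

Call:
servo_tool:
  series:
    - [-13,0,-17,0]
    - [-13,0,-17,0]
    - [0,25,0,0]
    - [0,25,0,0]
    - [0,25,0,0]
    - [0,20,0,0]
    - [0,15,0,0]
    - [0,0,0,0]
  hand: 36
  squeeze: 15

```text
time: 5.08
position: [0.6413, -0.1673, 0.2913]
orientation: [-1.121, -1.324, 1.327]
wrist_force: [-0.5, 0.7, -0.4]
width: 0.0442
```

```bash
python3 to.py .018 -.057 .264
python3 - <<'E'
from h import *
p=capture('wrist');save(p,'wrist2')
E
```

```text
tgt [ 0.6447 -0.1701  0.264 ] tool d mm [-3.4 27.3 -3. ] turn 0.0015 t 5.0833 boxpos 0.0152 -0.0537 q [-0.39  0.49  1.4   0.    1.25 -2.12]
```

View pics/wrist2.png

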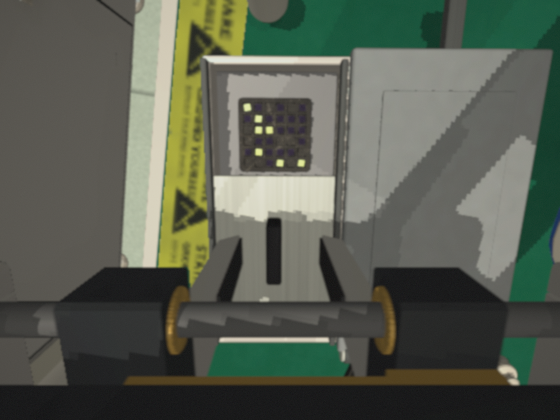

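Call:
servo_tool:
  series:
    - [-3,13,-3,0]
    - [0,13,0,0]
    - [0,0,0,0]

```text
time: 5.38
position: [0.6465, -0.1713, 0.2666]
orientation: [-1.126, -1.325, 1.326]
wrist_force: [-0.5, -0.4, -1.2]
width: 0.0361
```

Call:
servo_tool:
  series:
    - [0,0,0,0]
    - [0,0,0,0]
    - [0,0,0,0]
    - [0,0,0,0]
  hand: 0
  squeeze: 15

```text
time: 5.72
position: [0.6475, -0.1715, 0.2694]
orientation: [-1.129, -1.327, 1.325]
wrist_force: [-0.1, 8.8, 3.1]
width: 0.0125
```

Call:
servo_tool:
  series:
    - [-1,2,0,0]
    - [0,2,0,0]
    - [0,0,0,0]

```text
time: 5.97
position: [0.649, -0.1705, 0.269]
orientation: [-1.13, -1.332, 1.321]
wrist_force: [-1.4, 9.6, 14.0]
width: 0.0098
```

```bash
python3 to.py .018 -.057 .264; python3 -c "
from h import *
s=observe();print(s['width'],s['wrist_force'])"
```

```text
tgt [ 0.6447 -0.1701  0.264 ] tool d mm [1.  5.  4.2] turn 0.0006 t 5.9667 boxpos 0.0222 -0.058 q [-0.39  0.53  1.4   0.01  1.21 -2.12]
0.009788473654807573 [-1.3724334   9.60267749 14.0044072 ]
```

Call:
servo_tool:
  series:
    - [2,-4,0,0]
    - [0,0,0,0]
    - [0,0,0,0]

```text
time: 6.22
position: [0.6472, -0.1701, 0.2691]
orientation: [-1.128, -1.327, 1.325]
wrist_force: [-0.1, 2.9, 3.6]
width: 0.01
```

```bash
python3 to.py .018 -.057 .264; python3 -c "
from h import *
s=observe();print(s['width'],s['wrist_force'],finger_overhang() if callable(finger_overhang) else finger_overhang)
p=capture('wrist');save(p,'wrist3')"
```

```text
tgt [ 0.6447 -0.1701  0.264 ] tool d mm [0.4 5.1 2.6] turn 0.0005 t 6.2167 boxpos 0.0206 -0.0574 q [-0.39  0.53  1.4   0.    1.21 -2.12]
0.010041940209904059 [-0.14967207  2.93741766  3.56245846] 0.1992
```

View pics/wrist3.png

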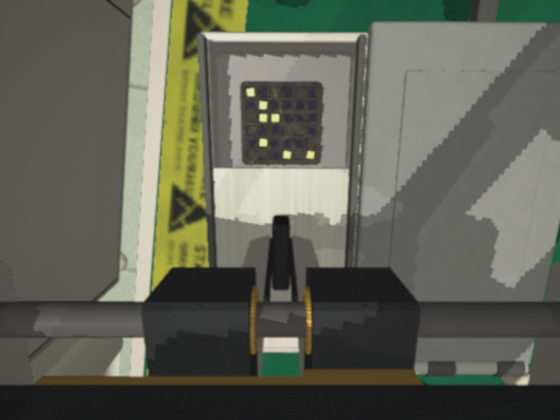

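Call:
servo_tool:
  series:
    - [0,0,5,0]
    - [0,0,5,0]
    - [0,0,5,0]
    - [0,0,5,0]
    - [0,0,5,0]
    - [0,0,5,0]
    - [0,0,5,0]
    - [0,0,5,0]
    - [0,0,5,0]
    - [0,0,5,0]
    - [0,0,5,0]
    - [0,0,0,0]

```text
time: 7.27
position: [0.5921, -0.179, 0.2691]
orientation: [-1.127, -1.326, 1.325]
wrist_force: [-1.2, 4.9, 5.0]
width: 0.01
```

```bash
python3 to.py .018 -.057 .264; python3 -c "
from h import *
s=observe();print(s['width'],s['wrist_force'])
p=capture('wrist');save(p,'wrist4')"
```

```text
tgt [ 0.6447 -0.1701  0.264 ] tool d mm [  0.4   5.1 -53.3] turn -0.0001 t 7.2667 boxpos -0.0353 -0.0574 q [-0.43  0.43  1.54  0.    1.17 -2.16]
0.009953048756823351 [-1.23608761  4.90325705  5.02046472]
```

View pics/wrist4.png

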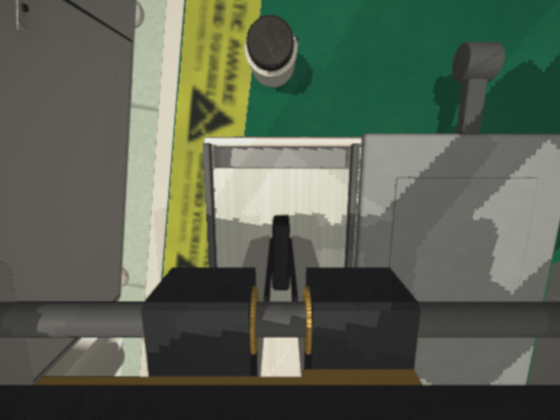

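Call:
servo_tool:
  series:
    - [0,0,4,0]
    - [0,0,4,0]
    - [0,0,4,0]
    - [0,0,3,0]
    - [0,0,3,0]
    - [0,0,0,0]

```text
time: 7.82
position: [0.576, -0.1815, 0.2691]
orientation: [-1.133, -1.331, 1.321]
wrist_force: [5.8, 7.3, -0.7]
width: 0.0096
```

```bash
python3 to.py .018 -.057 .264; python3 -c "
from h import *
s=observe();print(s['width'],s['wrist_force'])
p=capture('wrist');save(p,'wrist5')"
```

```text
tgt [ 0.6447 -0.1701  0.264 ] tool d mm [  0.3   5.6 -69.5] turn -0.0007 t 7.8167 boxpos -0.0516 -0.0573 q [-0.45  0.4   1.59  0.01  1.15 -2.18]
0.009645779572357557 [ 5.75080956  7.2670592  -0.67940969]
```

View pics/wrist5.png

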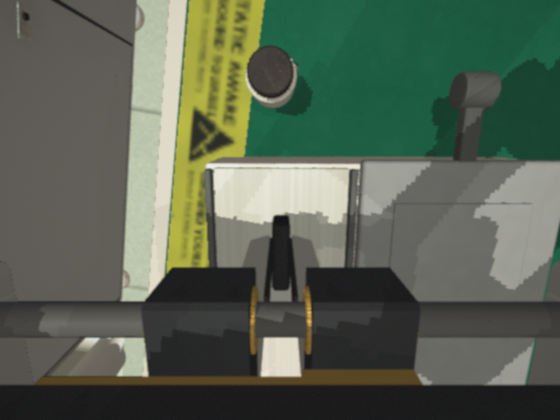

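Call:
servo_tool:
  series:
    - [0,0,3,0]
    - [0,0,2,0]
    - [0,0,0,0]
    - [0,0,0,0]

```text
time: 8.2
position: [0.5734, -0.1817, 0.2692]
orientation: [-1.139, -1.337, 1.317]
wrist_force: [15.9, 9.7, -7.4]
width: 0.0098
```

```bash
python3 to.py .018 -.057 .264; python3 -c "
from h import *
s=observe();print(s['width'],s['wrist_force'])"
```

```text
tgt [ 0.6447 -0.1701  0.264 ] tool d mm [  0.2   6.3 -72.1] turn -0.0009 t 8.2 boxpos -0.0542 -0.0571 q [-0.45  0.4   1.59  0.01  1.14 -2.19]
0.009809521058611633 [15.94769978  9.71250799 -7.35818138]
```

Call:
servo_tool:
  series:
    - [0,0,-2,0]
    - [0,0,0,0]
    - [0,0,0,0]
    - [0,0,0,0]
  hand: 36

```text
time: 8.53
position: [0.5716, -0.1835, 0.2685]
orientation: [-1.129, -1.325, 1.327]
wrist_force: [0.3, -0.4, -0.8]
width: 0.0328
```

Call:
servo_tool:
  series:
    - [0,-20,0,0]
    - [0,-25,0,0]
    - [0,-25,0,0]
    - [0,-20,0,0]
    - [0,-10,0,0]
    - [0,0,0,0]

```text
time: 9.03
position: [0.5726, -0.1837, 0.3718]
orientation: [-1.136, -1.328, 1.326]
wrist_force: [0.2, -0.5, 0.4]
width: 0.036
```

```bash
python3 to.py -.138 .048 .264; python3 -c "
from h import *
s=observe();print(s['width'],s['wrist_force'])
p=capture('wrist');save(p,'wrist6')
b=np.load('box.npy');c,s=np.cos(b[2]),np.sin(b[2])
for r in silhouettes(p,'lid_tab'): print(r['p'],r['at'])
def B(r,cc,z):
    d=px2plane(p,r,cc,z)[:2]-b[:2];return np.round([c*d[0]+s*d[1],-s*d[0]+c*d[1]],4)
np.set_printoptions(suppress=True)
print('px per tab guess', w2px(p,[b[0]-c*.138-s*.048,b[1]-s*.138+c*.048,.061]))
"
```

```text
tgt [ 0.4739 -0.0913  0.264 ] tool d mm [107.3 107.   83.3] turn -0.0001 t 9.0333 boxpos -0.0552 -0.0589 q [-0.45  0.29  1.51 -0.    1.34 -2.18]
0.036006517589274645 [ 0.21282003 -0.45809008  0.38459972]
px per tab guess (np.float64(112.9072348149233), np.float64(405.89183053408175))
```

View pics/wrist6.png

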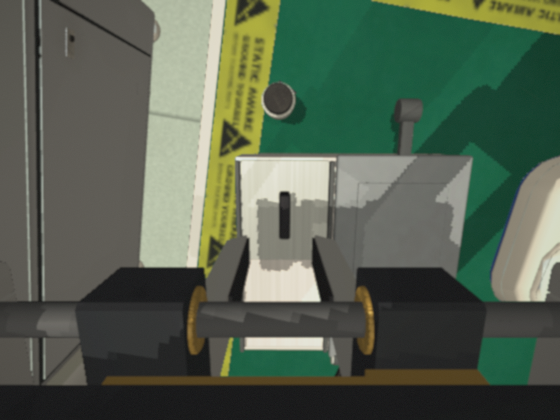

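Call:
servo_tool:
  series:
    - [21,0,17,0]
    - [21,0,17,0]
    - [21,0,17,0]
    - [21,0,17,0]
    - [22,0,17,0]
    - [0,20,0,0]
    - [0,20,0,0]
    - [0,0,0,0]
    - [0,0,0,0]
  hand: 44

```text
time: 9.88
position: [0.4701, -0.0913, 0.3262]
orientation: [-1.123, -1.323, 1.327]
wrist_force: [0.1, 0.3, 0.9]
width: 0.0441
```

```bash
python3 to.py -.140 .048 .246; python3 -c "
from h import *
p=capture('wrist');save(p,'wrist7')
b=np.load('box.npy');c,s=np.cos(b[2]),np.sin(b[2])
print('px tab guess', [w2px(p,[b[0]-c*.140-s*.048,b[1]-s*.140+c*.048,z]) for z in (.061,.071)])
q=capture('side');save(q,'side7')
a=cv2.imread('pics/side7.png')[110:260,220:420];cv2.imwrite('pics/side7c.png',cv2.resize(a,None,fx=4,fy=4,interpolation=cv2.INTER_CUBIC))
"
```

```text
tgt [ 0.472  -0.0916  0.246 ] tool d mm [-0.8 80.2 -2.2] turn 0.0004 t 9.8833 boxpos -0.1418 0.0485 q [-0.37  0.09  1.85 -0.    1.21 -2.1 ]
px tab guess [(np.float64(225.20237072388238), np.float64(278.3563380694112)), (np.float64(228.7538800015319), np.float64(278.32155795508595))]
```

View pics/wrist7.png

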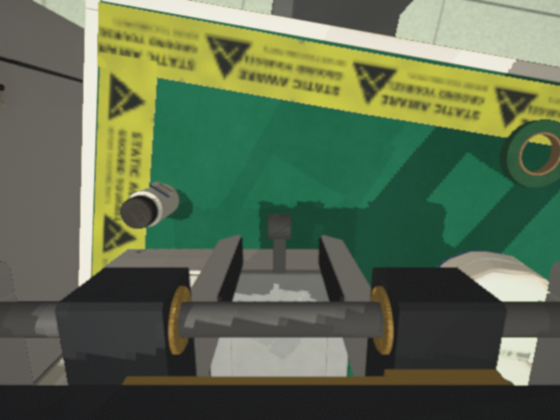

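View pics/side7c.png

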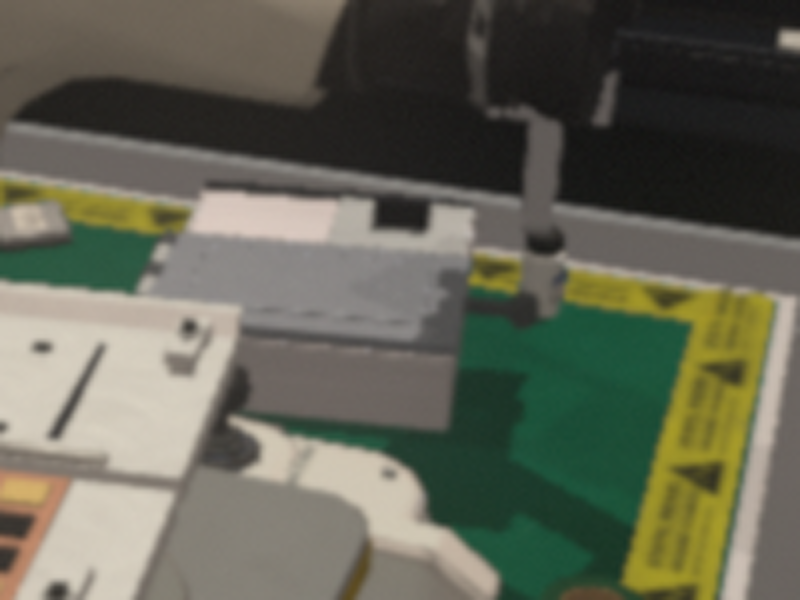

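Call:
servo_tool:
  series:
    - [0,20,-1,0]
    - [0,20,0,0]
    - [0,20,0,0]
    - [0,15,0,0]
    - [0,6,0,0]
    - [0,0,0,0]

```text
time: 10.48
position: [0.4722, -0.0917, 0.2469]
orientation: [-1.127, -1.325, 1.326]
wrist_force: [-0.2, -0.5, 0.6]
width: 0.0441
```

```bash
python3 to.py -.140 .048 .245; python3 -c "
from h import *
p=capture('wrist');save(p,'wrist8')
"
```

```text
tgt [ 0.472  -0.0916  0.245 ] tool d mm [0.2 1.9 0.2] turn 0.0001 t 10.4833 boxpos -0.1398 0.0478 q [-0.37  0.21  1.9  -0.    1.03 -2.1 ]
```

View pics/wrist8.png

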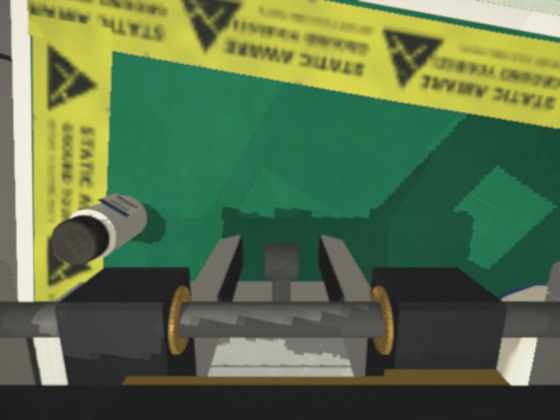

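Call:
servo_tool:
  series:
    - [0,2,0,0]
    - [0,0,0,0]
    - [0,0,0,0]
    - [0,0,0,0]
    - [0,0,0,0]
    - [0,0,0,0]
  hand: 0
  squeeze: 25

```text
time: 11.03
position: [0.4726, -0.0912, 0.2463]
orientation: [-1.13, -1.327, 1.325]
wrist_force: [-0.8, 3.6, 3.5]
width: 0.018
```

```bash
python3 to.py -.140 .048 .245; python3 -c "
from h import *
s=observe();print(s['width'],s['wrist_force'],s['wrist_torque'])
p=capture('wrist');save(p,'wrist9')
"
```

```text
tgt [ 0.472  -0.0916  0.245 ] tool d mm [-0.2  1.3  0.7] turn -0.0001 t 11.0333 boxpos -0.1393 0.0482 q [-0.37  0.21  1.91  0.    1.03 -2.1 ]
0.01795780742574298 [-0.75522149  3.56423831  3.45615145] [ 0.69411485  0.00236345 -0.06568983]
```

View pics/wrist9.png

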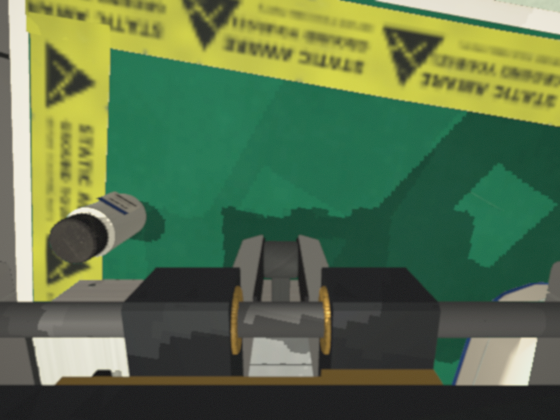

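```bash
python3 -c "
import numpy as np
a=np.r_[0,.02,np.arange(.06,1,.05),.975]
y=-243*np.sin(a);z=-243*(1-np.cos(a))
for t,p,q in zip(a[1:],np.diff(y),np.diff(z)): print(round(t,3),round(p,1),round(q,1))"
```

```text
0.02 -4.9 -0.0
0.06 -9.7 -0.4
0.11 -12.1 -1.0
0.16 -12.0 -1.6
0.21 -11.9 -2.2
0.26 -11.8 -2.8
0.31 -11.7 -3.4
0.36 -11.5 -4.0
0.41 -11.3 -4.6
0.46 -11.0 -5.1
0.51 -10.7 -5.7
0.56 -10.5 -6.2
0.61 -10.1 -6.7
0.66 -9.8 -7.2
0.71 -9.4 -7.7
0.76 -9.0 -8.1
0.81 -8.6 -8.6
0.86 -8.2 -9.0
0.91 -7.7 -9.4
0.96 -7.2 -9.8
0.975 -2.1 -3.0
```

Call:
servo_tool:
  series:
    - [0,-4.9,0,0]
    - [0,-9.7,-0.4,0]
    - [0,-12.1,-1,0]
    - [0,-12,-1.6,0]
    - [0,-11.9,-2.2,0]
    - [0,-11.8,-2.8,0]
    - [0,-11.7,-3.4,0]
    - [0,0,0,0]

```text
time: 11.75
position: [0.4836, -0.0894, 0.3212]
orientation: [-1.128, -1.326, 1.326]
wrist_force: [-0.4, 3.3, -1.7]
width: 0.0174
```

```bash
cat > ang.py <<'E'
from h import *
s=observe();b=np.load('box.npy');c,sn=np.cos(b[2]),np.sin(b[2]);d=s['position']-np.array([b[0],b[1],0])
# hinge ref: gripped TCP start pose boxx -.1393,z .2463 at theta 0
x=c*d[0]+sn*d[1];z=s['position'][2]
hx=-.1393+.243
print('theta from z',np.arcsin((z-.2463)/.243),'from x',np.arccos(np.clip((hx-x)/.243,-1,1)),'atan',np.arctan2(z-.2463,hx-x),'r',np.hypot(z-.2463,hx-x),'w',s['width'],'F',np.round(s['wrist_force'],1),'T',np.round(s['wrist_torque'],2),'t',s['time'])
E
python3 ang.py; python3 -c "
from h import *
p=capture('wrist');save(p,'wrist10')
q=capture('side');save(q,'side10')
a=cv2.imread('pics/side10.png')[110:260,220:420];cv2.imwrite('pics/side10c.png',cv2.resize(a,None,fx=4,fy=4,interpolation=cv2.INTER_CUBIC))
"
```

```text
theta from z 0.31342500835973375 from x 0.30438371716349916 atan 0.3125797498350746 r 0.2436354766755238 w 0.01740404748338042 F [-0.4  3.3 -1.7] T [ 0.58  0.26 -0.13] t 11.75
```

View pics/side10c.png

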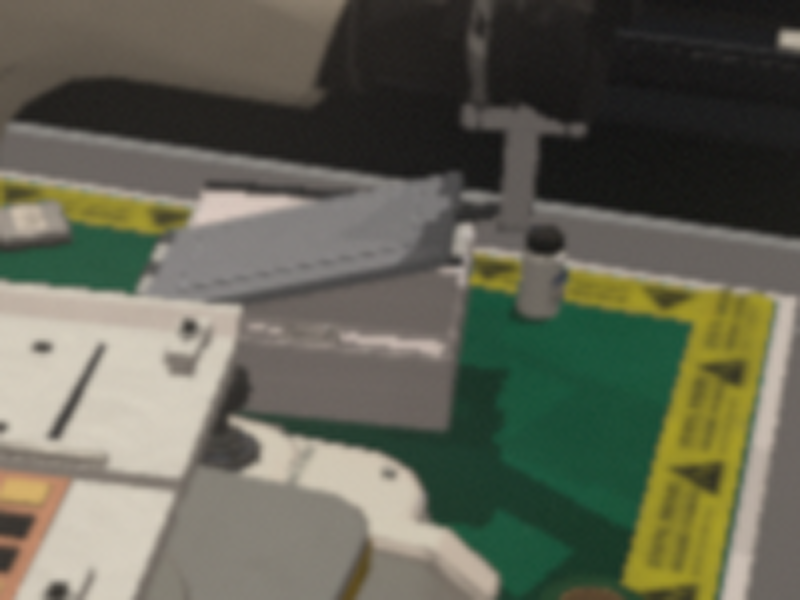

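View pics/wrist10.png

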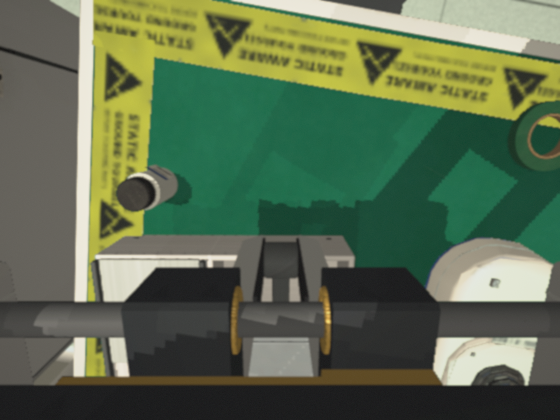

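Call:
servo_tool:
  series:
    - [0,-11.5,-4,0]
    - [0,-11.3,-4.6,0]
    - [0,-11,-5.1,0]
    - [0,-10.7,-5.7,0]
    - [0,-10.5,-6.2,0]
    - [0,-10.1,-6.7,0]
    - [0,-9.8,-7.2,0]
    - [0,-9.4,-7.7,0]
    - [0,0,0,0]

```text
time: 12.6
position: [0.5316, -0.0817, 0.4067]
orientation: [-1.131, -1.33, 1.325]
wrist_force: [-1.2, 4.7, 0.6]
width: 0.018
```

```bash
python3 ang.py; python3 -c "
from h import *
q=capture('side');save(q,'side11')
a=cv2.imread('pics/side11.png')[110:260,220:420];cv2.imwrite('pics/side11c.png',cv2.resize(a,None,fx=4,fy=4,interpolation=cv2.INTER_CUBIC))
"
```

```text
theta from z 0.7208919655181438 from x 0.7167465018119011 atan 0.7190938555041948 r 0.24349870194427484 w 0.018031158742018175 F [-1.2  4.7  0.6] T [ 0.79  0.44 -0.11] t 12.6
```

View pics/side11c.png

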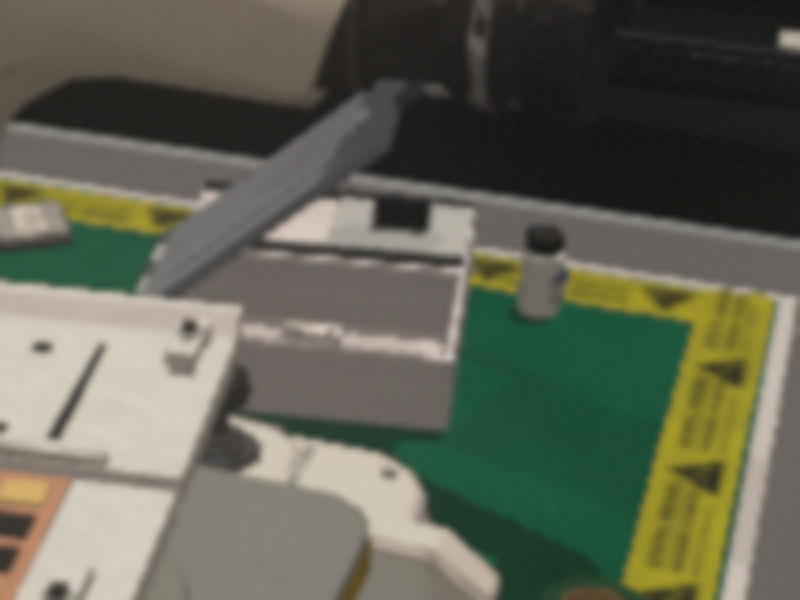

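Call:
servo_tool:
  series:
    - [0,-9,-8.1,0]
    - [0,-8.6,-8.6,0]
    - [0,-8.2,-9,0]
    - [0,-7.7,-9.4,0]
    - [0,-7.2,-9.8,0]
    - [0,-2,-3,0]
    - [0,0,0,0]
    - [0,0,0,0]
    - [0,0,0,0]
    - [0,0,0,0]

```text
time: 13.48
position: [0.5772, -0.0746, 0.4467]
orientation: [-1.13, -1.327, 1.326]
wrist_force: [0.3, 4.5, 0.9]
width: 0.0178
```

```bash
python3 ang.py; python3 -c "
from h import *
q=capture('side');save(q,'side12')
a=cv2.imread('pics/side12.png')[110:260,220:420];cv2.imwrite('pics/side12c.png',cv2.resize(a,None,fx=4,fy=4,interpolation=cv2.INTER_CUBIC))
"
```

```text
theta from z 0.9695609280738441 from x 0.9713426787793439 atan 0.9707743147425754 r 0.242798091872658 w 0.017827245871785243 F [0.3 4.5 0.9] T [ 0.71 -0.17 -0.08] t 13.4833
```

View pics/side12c.png

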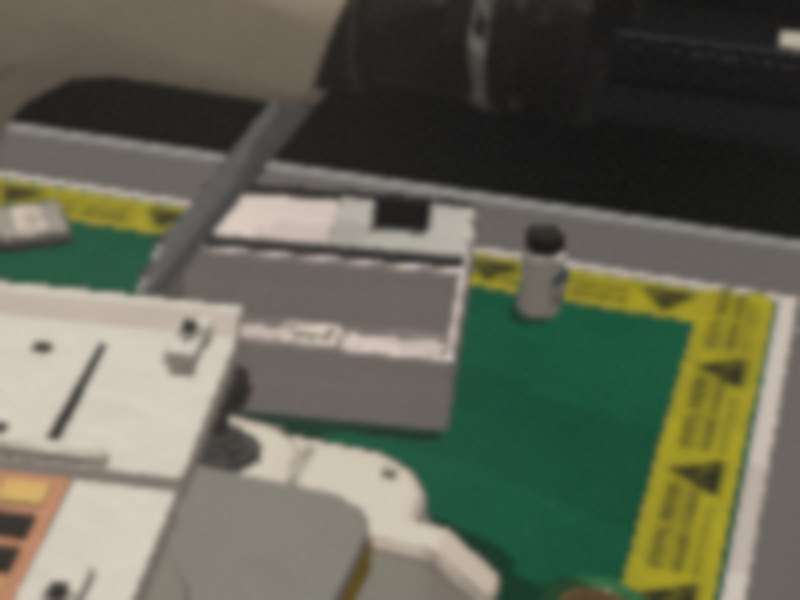

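Call:
servo_tool:
  series:
    - [0,2,3,0]
    - [0,7.2,9.8,0]
    - [0,7.7,9.4,0]
    - [0,8.2,9,0]
    - [0,8.6,8.6,0]
    - [0,9,8.1,0]
    - [0,9.4,7.7,0]
    - [0,5.8,4.4,0]
    - [0,0,0,0]
    - [0,0,0,0]
    - [0,0,0,0]
    - [0,0,0,0]

```text
time: 14.53
position: [0.5179, -0.0841, 0.3888]
orientation: [-1.127, -1.325, 1.327]
wrist_force: [-4.5, 3.9, 0.3]
width: 0.0174
```

```bash
python3 ang.py; python3 -c "
from h import *
q=capture('side');save(q,'side13')
a=cv2.imread('pics/side13.png')[110:260,220:420];cv2.imwrite('pics/side13c.png',cv2.resize(a,None,fx=4,fy=4,interpolation=cv2.INTER_CUBIC))
q=capture('scene');save(q,'scene13')
q=capture('wrist');save(q,'wrist13')
"; python3 ang.py
```

```text
theta from z 0.6267638764854083 from x 0.6244069039126542 atan 0.6259552699972315 r 0.2432717161524996 w 0.017425660276101724 F [-4.5  3.9  0.3] T [ 0.77  0.82 -0.07] t 14.5333
theta from z 0.6266957137823618 from x 0.6245671199850152 atan 0.6259654004135249 r 0.24324540901906855 w 0.018029295709951997 F [-4.5  3.2  0.9] T [ 0.72  0.79 -0.07] t 14.6833
```

View pics/side13c.png

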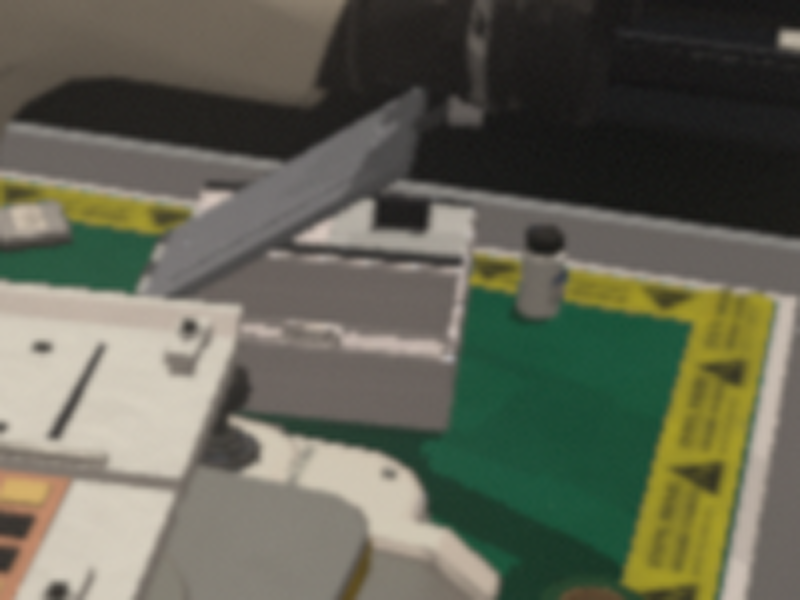

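View pics/scene13.png

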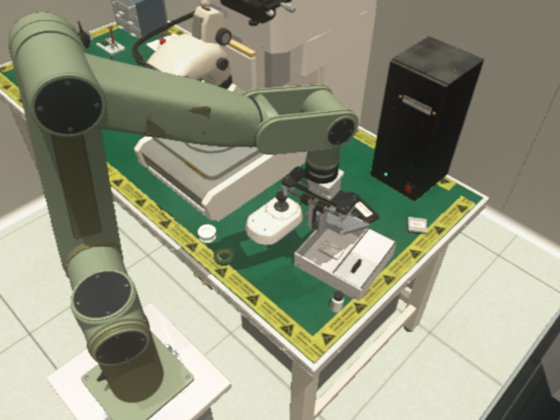

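View pics/wrist13.png

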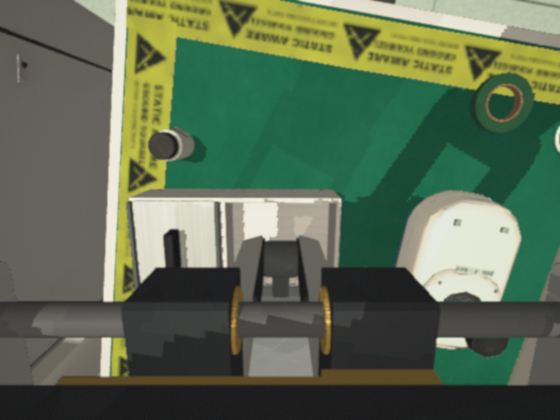

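```bash
python3 -c "
from workcell import hand_in
print(hand_in())"
```

```text
the job is handed in; nothing more can be done
None
```

The cover is shut over the chip compartment, and the gripper is holding the lid by its tab at about 0.63 rad (36 degrees), ten degrees below the balance point. I handed the job in just after 14.7 s on the clock.

- **Cover:** I pinched it by the rib and slid it forward until it hit its stop, which pushed back with about 16 N. Afterwards its front edge showed flush with the front rim in the wrist picture. I have no direct reading of its slide value.
- **Lid:** I pinched the boss on the tab (18 mm opening, matching its width) and raised the lid to about 0.97 rad. I held it there for about 0.4 s, then brought it back. At the end two readings 0.15 s apart both gave 0.626 rad, so it was standing still, with about 4 to 5 N sideways on the wrist. These angles come from the gripper's position on the lid's arc; the side pictures look consistent with them.
- **Other things:** the vial, tape and spool look unmoved in the pictures. I did not check the weight or the tweezers closely, but the arm never went near either.
- **Disagreements:** my first fit of the box put it about 3 to 4 mm too far to the right compared with the wrist camera, and I corrected for that. The first attempt to close on the rib pressed with up to 14 N vertically, so I re-centred before sliding.

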